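# Dry-fit a cabinet foot and hold it hole-up

### The job

One end of the loose wooden cabinet foot has a blind square hole: find that end, line it up with the square steel stud on the small cabinet panel and push the foot down onto the stud until it sits fully home. Then take it off again, turn it over and finish while holding it in the gripper, standing straight with the hole facing up and its lower end at least 12 cm above the bench, ready for a colleague to drop glue in: do not put it down or let go. Leave the tools and boxes around it where they are.

Things in the scene. Friction and masses are not known exactly. Their poses are not given: they have to be found in the camera images.
- foot: Loose reddish-brown wooden block, 70 mm long and 40 x 40 mm across, 60 to 130 g; the cabinet foot. Origin at the centre of the block. Its x axis runs along the length and points out of the end with the blind hole. The hole is square, 18 x 18 mm, 25 mm deep, centred in the +x end, its sides parallel to the block's side faces; the other end is plain. At the start it lies on a side face on the bench, origin 20 mm up, its z axis up, the hole end pointing in any direction.
- foot_mouth (a point): Centre of the mouth of the foot's hole, in the plane of the holed end face, 35 mm from the foot's origin along its x axis (same axes as the foot).
- panel: Fixed small cabinet panel lying flat, sage green with a light edge band, 120 (x) x 150 (y) x 19 mm; origin at the centre of its underside. A 60 x 60 x 3 mm steel flange lies in its middle with the square stud on it.
- stud_seat (a point): Centre of the top of the steel flange, 22 mm above the bench, axes as the panel's, z up. The square stud, 15 x 15 mm, rises 20 mm above this point with its sides along x and y; its last 6 mm step down to 11 x 11 mm as a lead-in. The foot is fully home when its holed end lies on the flange, foot_mouth at this point.
- screw_carton: Bystander: green open carton with screws, 90 x 150 x 55 mm, origin centre of underside.
- spirit_level: Bystander: orange spirit level, 24 x 250 x 50 mm, long along its y; origin centre of underside.
- tape_roll: Bystander: yellow tape roll lying flat, 90 mm across, 25 mm high; origin centre of underside.
- screwdriver: Bystander: screwdriver lying along its x axis.
- hammer: Bystander: hammer lying along its x axis.
- angle_bracket: Bystander: aluminium angle bracket, 50 x 30 x 50 mm, origin centre of underside.
- filler_tin: Bystander: tin of filler, 66 mm across, 75 mm high, origin centre of underside.
Not all that is in view belongs to the job. Of the things that look like the foot, take the one that is farthest to the robot's left at the start.

How it is judged:
By the outcome, as a careful person would: the job done as asked, in the order asked, and still so for the second after the job is handed in, while the arm keeps its last pose, push and grip.
It also fails if it takes over 72 s, if anything falls off the work surface, if the arm or the gripper's body presses on something with over 40 N, if the wrist force passes 120 N, or if a joint passes its speed limit or range.

### The arm

A 7-joint arm with a two-finger parallel gripper is mounted at the origin on the work surface. World frame = base frame: x ahead of the robot, y to its left, z up, the work surface at z = 0. Lengths are in m, angles in degrees, forces in N, time in s.
With the tool pointing down it reaches from about 0.425 to 0.925 m from the base axis. Payload 6.8 kg.
Tool frame: the origin (TCP) lies at the very end of the fingers, on their centre line; the grasp point (between the pads) lies 19 mm behind it; z points along the fingers, y is the line along which they close (so a half turn about z gives the same grasp; the last joint's range is limited). The gripper opens to 85 mm and grips with 20 to 120 N. Pads are 22 mm wide; open, the fingers measure 114 mm over their backs; the gripper's body (76 mm by 85 mm) begins 54 mm behind the grasp point. The pads swing forward as they close: fully open they stand 13 mm farther back than shut.
Start: joints at [-79.131, 27.33, 1.283, 89.118, -0.659, 63.558, -4.761], TCP at [0.198, 0.645, 0.231] pointing down, gripper open.
Joint ranges: [-169.35, 169.35], [-19.33, 120.38], [-80.79, 83.38], [13.8, 139.57], [-78.32, 258.32], [9.67, 109.79], [-169.56, 169.56]. Speed limits (degrees/s): [136.94, 136.94, 180, 180, 180, 180, 180].

### API

Orientations are given as [roll, pitch, yaw] about the fixed x, y, z axes, in that order (R = Rz(yaw) Ry(pitch) Rx(roll)).
In Python, from bench import ctrl, vision gives the robot as it stands.
- The arm moves only by the tool drive_tool, never from a script. Its argument "plan" is a list of rows, each a list of 7 numbers: the turn, a rotation vector about the world's x, y, z normalised to -1 to 1, where 1 is 180 degrees, then the shift along the world's x, y, z normalised to -1 to 1, where 1 is 0.2 m, then the closure, from -1 (fully open) to 1 (shut), so that 0 is half open. A call has 1 to 20 rows; each row is the pose to reach, as a shift and turn from the pose commanded when the call began, turning the shorter way round; what a row does not reach only later rows make up. A row lasts 1/8 s, in which the tool goes at most 62.5 mm and 10.7 degrees, less where a joint would pass 70% of its speed; a pose out of reach is approached as far as the arm can. A call with a number of a shift or a turn outside -1 to 1 is refused whole. A call with a gripper value outside its range is refused whole. The fingers move at their own pace and stop on an object; the grip force is fixed at half the most. Time passes only in rows, so rows that repeat a pose let the fingers close. It gives the time, the measured TCP pose, the force, the opening and the grip force at its end, in the units of the state.
- ctrl.observe(): the state, without advancing time (a new reading comes with each control period).
- vision.capture(name): name is "side" or "top" or "wrist"; returns a dict with "image" (480x640x3 uint8, red, green, blue), "depth" (480x640 float32, m along the optical axis (not along the pixel's ray), 0 where there is no reading), "mtx" (3x3 intrinsics, pixels), "k1" (the pictures are not rectified: a ray, as slopes to the right and down, at radius r is drawn at 1 + k1 r^2 times it, then the intrinsics apply), "extrinsics" (4x4, takes a point from camera to world coordinates). Camera axes: x right, y down, z forward; pixel columns grow to the right and rows downward; lengths in m; the calibration is good to about 2 mm. A picture is of the moment at which its call begins.
- ctrl.close_job(): hands the job in; it is judged then, once.
The state is a dict: "clock": time; "qpos": joint angles; "qd": joint speeds; "joint_torque": joint torques, N m; "ee_pos": TCP position; "ee_rot": TCP orientation; "contact_force": force on the tool from outside, world axes, zero at the start; "moment": the same for the moment, N m; "width": opening from 0.0 (shut) to 1.0 (fully open); "gripper_force": force on a finger pad.
Only numpy, scipy, OpenCV 4.12 (cv2) and the standard library are available. Lean on these libraries where they do the work, as an engineer would, in place of code of your own. Each camera call takes 0.05 s, during which the arm holds its last target. There are 200 camera calls.

## Working session

There is one attempt and no reset: what is moved stays moved. The work goes in short steps, Python scripts to look and compute and a tool call to move; the robot and the scene stay as the last step left them, time stands still between calls to the robot, and variables do not carry over. Pictures are saved under pics/ and viewed, at most 10 in all, crops included, and the job is handed in when it is done.

Besides the shell and the picture viewer there is one more tool, called after "Call:" in YAML: its name, and indented under it one key for each argument. drive_tool: Moves the arm, as the interface text tells. Scaled input: -1 to 1 covers 0.2 m each way for a shift and 180 degrees each way for a turn. Its arguments: {"type":"object","properties":{"plan":{"type":"array"}},"required":["plan"]}

```bash
mkdir -p pics; cat > h.py <<'E'
import numpy as np, cv2
from bench import ctrl, vision
def ray(c,u,v):
    K=c["mtx"];d=np.array([(u-K[0,2])/K[0,0],(v-K[1,2])/K[1,1]]);p=d.copy()
    for _ in range(20): p=d/(1+c["k1"]*(p@p))
    return p
def onplane(c,u,v,z):
    p=ray(c,u,v);E=np.array(c["extrinsics"]);r=E[:3,:3]@np.array([p[0],p[1],1]);o=E[:3,3]
    return o+r*(z-o[2])/r[2]
def bydepth(c,u,v):
    p=ray(c,u,v);d=c["depth"][int(v),int(u)];E=np.array(c["extrinsics"])
    return E[:3,:3]@(np.array([p[0],p[1],1])*d)+E[:3,3]
def save(c,n,crop=None,s=1):
    im=c["image"][:,:,::-1]
    if crop: x0,y0,x1,y1=crop; im=im[y0:y1,x0:x1]
    cv2.imwrite("pics/"+n,cv2.resize(im,None,fx=s,fy=s,interpolation=cv2.INTER_CUBIC))
E
python3 - <<'E'
from h import *
import pickle
for n in("top","side"):
    c=vision.capture(n);save(c,n+"1.png");print(n,c["extrinsics"],c["mtx"],c["k1"])
    pickle.dump(c,open(n+"1.pkl","wb"))
print(ctrl.observe())
E
```

```text
top [[ 0.01689276 -0.98742011  0.15721377  0.3695366 ]
 [-0.99980159 -0.01834158 -0.00776929 -0.00234117]
 [ 0.0105551  -0.15705133 -0.98753403  1.34643199]
 [ 0.          0.          0.          1.        ]] [[512.2943602    0.         314.94088041]
 [  0.         512.2943602  240.24656868]
 [  0.           0.           1.        ]] -0.14875697817708988
side [[ 0.75735929 -0.46086693  0.46261061  0.1336294 ]
 [-0.65286029 -0.51983904  0.55094538 -0.58135797]
 [-0.01342945 -0.7192837  -0.69458664  0.77319252]
 [ 0.          0.          0.          1.        ]] [[455.20095593   0.         314.65554613]
 [  0.         455.20095593 234.13492661]
 [  0.           0.           1.        ]] -0.09900902743677947
{'clock': 0.1, 'qpos': array([-79.13024321,  27.37052176,   1.27967696,  89.17132914,
        -0.65934165,  63.55786424,  -4.76297122]), 'qd': array([ 0.03205576, -0.12940136,  0.01192515, -0.1105454 ,  0.0064969 ,
       -0.00493936, -0.00338578]), 'joint_torque': array([ 4.15622868e-03, -5.97762001e+01,  1.61346562e+00, -2.81952006e+01,
        1.28868016e-02,  4.96208319e-03,  3.44704574e-05]), 'ee_pos': array([0.19791461, 0.64478633, 0.23043878]), 'ee_rot': array([-1.79907813e+02,  6.07183438e-03,  1.62936256e+02]), 'contact_force': array([-0.34932212,  0.20843965, -0.2692247 ]), 'moment': array([-0.00510996,  0.02503631,  0.02066191]), 'gripper_force': 0.0, 'width': 0.9987154687151891}
```

View pics/top1.png

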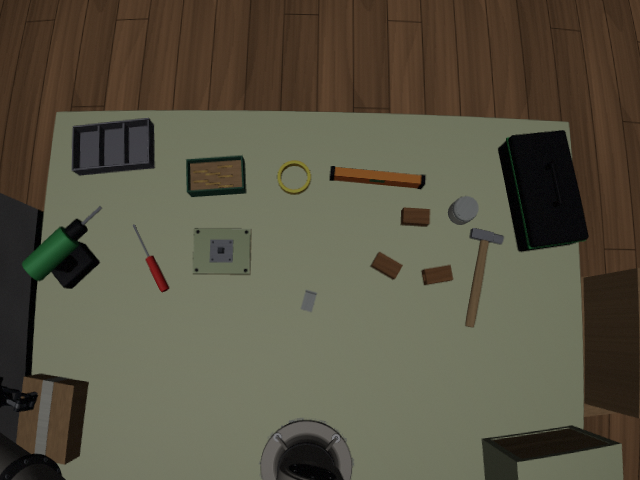

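View pics/side1.png

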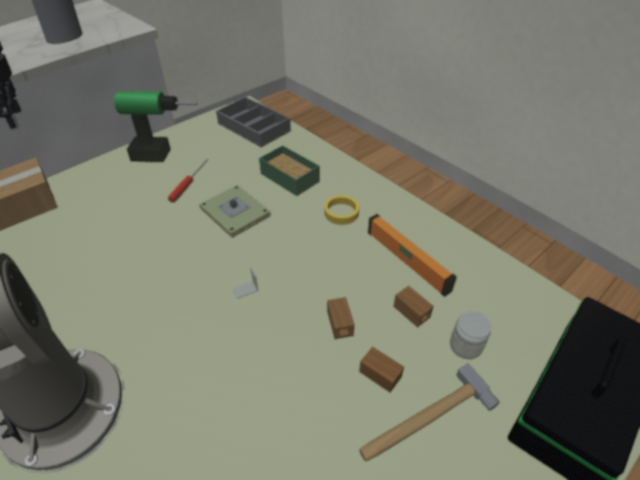

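The top view shows three look-alike blocks at px (387,265), (416,216) and (437,274); in the side view they are at (341,317), (413,306) and (381,368). The farthest to the robot's left (largest y, image left) is top (387,265), so I choose that one. The panel with its stud is at top (221,251). Next I measure both and check a crop.

```bash
cat > m.py <<'E'
from h import *
import pickle
c=pickle.load(open("top1.pkl","rb"));s=pickle.load(open("side1.pkl","rb"))
def blobs(im,lo,hi,amin,roi):
    hsv=cv2.cvtColor(im,cv2.COLOR_RGB2HSV);m=cv2.inRange(hsv,lo,hi)
    x0,y0,x1,y1=roi;mm=np.zeros_like(m);mm[y0:y1,x0:x1]=m[y0:y1,x0:x1]
    cs,_=cv2.findContours(mm,cv2.RETR_EXTERNAL,cv2.CHAIN_APPROX_NONE)
    return [k for k in cs if cv2.contourArea(k)>amin]
for k in blobs(c["image"],(0,90,30),(16,255,255),200,(330,190,470,300)):
    b=cv2.boxPoints(cv2.minAreaRect(k));P=np.array([onplane(c,u,v,.04)[:2] for u,v in b])
    e=np.diff(np.vstack([P,P[:1]]),axis=0);L=np.linalg.norm(e,axis=1);i=L.argmax()
    print("block",cv2.minAreaRect(k)[0],P.mean(0).round(4),L.round(3),np.degrees(np.arctan2(e[i,1],e[i,0])).round(1))
g=cv2.cvtColor(c["image"],cv2.COLOR_RGB2HSV);print(g[251,200],g[245,215],g[251,221],g[265,387])
for uv in((221,251),(213,242),(193,228),(251,228),(250,275),(192,273)): print(uv,bydepth(c,*uv).round(4))
save(c,"t_crop.png",(180,215,260,290),5)
a=s["image"][280,300]
im1=cv2.resize(s["image"][285:350,310:370,::-1],(390,390*65//60),interpolation=cv2.INTER_CUBIC)
im2=cv2.resize(c["image"][240:290,360:415,::-1],(400,im1.shape[0]),interpolation=cv2.INTER_CUBIC)
cv2.imwrite("pics/crop_blk.png",np.hstack([im1,im2]))
E
python3 m.py
```

```text
block (436.9054260253906, 274.43243408203125) [ 0.4939 -0.3296] [0.078 0.039 0.077 0.039] -79.9
block (386.2794189453125, 265.3676452636719) [ 0.5155 -0.1974] [0.043 0.069 0.043 0.069] -120.3
block (414.69287109375, 216.2994842529297) [ 0.646  -0.2733] [0.045 0.075 0.045 0.074] -92.8
[ 39  51 104] [114  17  77] [108  35  36] [ 14 147  71]
(221, 251) [0.5448 0.2293 0.0407]
(213, 242) [0.5703 0.2543 0.0248]
(193, 228) [0.6107 0.3148 0.0025]
(251, 228) [ 0.6141  0.1588 -0.0014]
(250, 275) [0.4875 0.1562 0.0045]
(192, 273) [0.4898 0.3113 0.0013]
```

View pics/crop_blk.png

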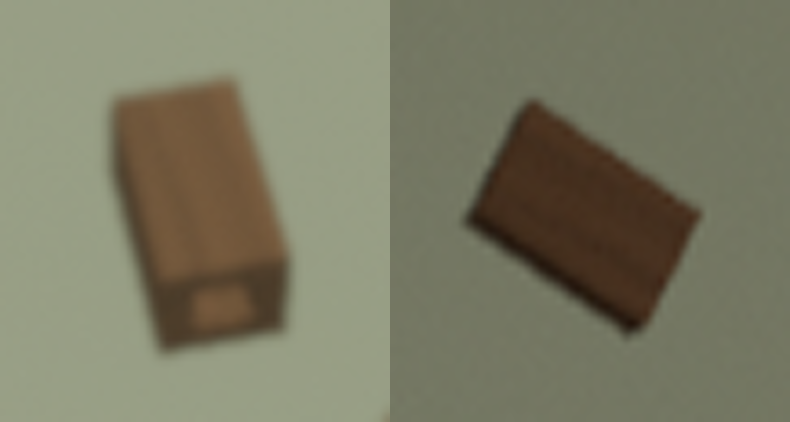

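View pics/t_crop.png

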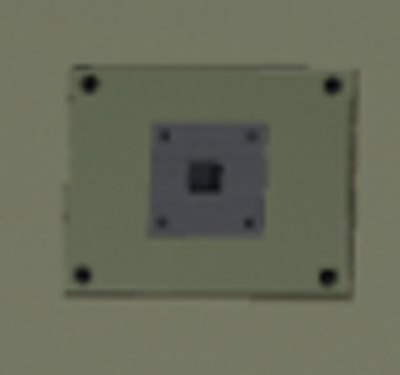

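The block crop shows an end at side px (341,330) with a square opening, its floor lit, so the hole points toward about -120° in the world. The panel crop shows the stud at about (205,177), panel yaw near 0–1°. The foot is at (0.5155,-0.197), inside the arm's reach, and its measured size is 69x43 mm, which matches. I'm moving toward it now.

Call:
drive_tool:
  plan:
    - [0,0,-0.17,0.7,-1,0.2,-1]
    - [0,0,-0.17,0.7,-1,0.2,-1]
    - [0,0,-0.17,0.7,-1,0.2,-1]
    - [0,0,-0.17,0.7,-1,0.2,-1]
    - [0,0,-0.17,0.7,-1,0.2,-1]

```text
clock: 0.72
ee_pos: [0.3422, 0.4408, 0.2722]
ee_rot: [179.9, 0.1, 131.8]
contact_force: [-0.2, 0.5, 0.3]
width: 1.0
gripper_force: 0.0
```

Call:
drive_tool:
  plan:
    - [0,0,-0.17,0.7,-1,0,-1]
    - [0,0,-0.17,0.7,-1,0,-1]
    - [0,0,-0.17,0.7,-1,0,-1]
    - [0,0,-0.17,0.7,-1,0,-1]

```text
clock: 1.23
ee_pos: [0.4786, 0.2444, 0.2711]
ee_rot: [-180.0, -0.0, 101.7]
contact_force: [0.5, 0.9, 0.5]
width: 1.001
gripper_force: 0.0
```

Call:
drive_tool:
  plan:
    - [0,0,-0.17,0,-1,0,-1]
    - [0,0,-0.17,0,-1,0,-1]
    - [0,0,-0.17,0,-1,0,-1]
    - [0,0,-0.17,0,-1,0,-1]

```text
clock: 1.72
ee_pos: [0.4776, 0.0417, 0.2713]
ee_rot: [-180.0, 0.0, 70.8]
contact_force: [0.0, 0.6, -0.6]
width: 1.003
gripper_force: 0.0
```

Call:
drive_tool:
  plan:
    - [0,0,-0.06,0,-1,0,-1]
    - [0,0,-0.06,0,-1,0,-1]
    - [0,0,-0.06,0,-1,0,-1]
    - [0,0,-0.06,0,-1,0,-1]
    - [0,0,-0.06,0,-1,0,-1]

```text
clock: 2.35
ee_pos: [0.4785, -0.1539, 0.271]
ee_rot: [-180.0, 0.0, 60.4]
contact_force: [0.7, 1.7, 0.6]
width: 1.003
gripper_force: 0.0
```

```bash
cat > w.py <<'E'
from h import *
import sys
c=vision.capture("wrist");save(c,sys.argv[1])
o=ctrl.observe();print(o["qpos"].round(1),np.array(c["extrinsics"])[:3,3].round(4),o["ee_pos"].round(4))
hsv=cv2.cvtColor(c["image"],cv2.COLOR_RGB2HSV);m=cv2.inRange(hsv,(0,90,20),(16,255,255))
for k in cv2.findContours(m,cv2.RETR_EXTERNAL,cv2.CHAIN_APPROX_NONE)[0]:
    if cv2.contourArea(k)<1500: continue
    b=cv2.boxPoints(cv2.minAreaRect(k));P=np.array([onplane(c,u,v,.04)[:2] for u,v in b])
    e=np.diff(np.vstack([P,P[:1]]),axis=0);L=np.linalg.norm(e,axis=1);i=L.argmax()
    print("block",b.round(0).tolist(),P.mean(0).round(4),L.round(3),np.degrees(np.arctan2(e[i,1],e[i,0])).round(1))
E
python3 w.py w1.png
```

```text
[-28.1  10.   44.5 111.7  -8.   61.4  -9.8] [ 0.5115 -0.0942  0.4129] [ 0.4786 -0.1527  0.2709]
block [[370.0, 310.0], [401.0, 284.0], [450.0, 344.0], [419.0, 369.0]] [ 0.4942 -0.3214] [0.042 0.088 0.044 0.09 ] 98.9
block [[352.0, 177.0], [396.0, 177.0], [396.0, 250.0], [352.0, 250.0]] [ 0.517  -0.1942] [0.042 0.073 0.044 0.073] -116.6
block [[483.0, 189.0], [534.0, 168.0], [564.0, 242.0], [512.0, 262.0]] [ 0.6428 -0.2677] [0.051 0.083 0.053 0.084] 87.5
block [[538.0, 0.0], [600.0, -17.0], [656.0, 180.0], [595.0, 197.0]] [ 0.7435 -0.1973] [0.052 0.186 0.058 0.187] 85.4
```

View pics/w1.png

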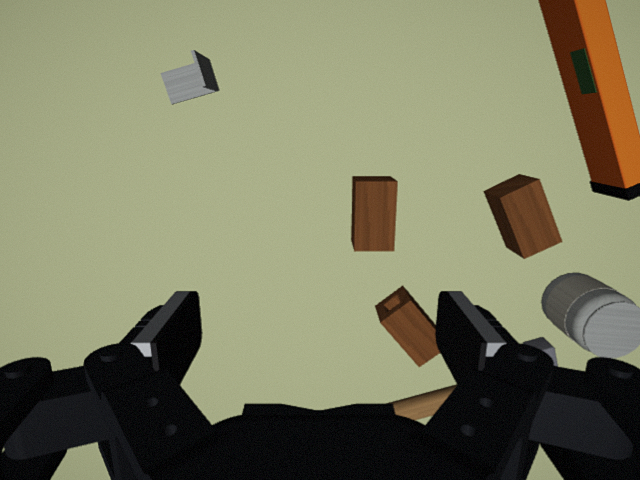

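The wrist view shows the foot at px (374,214) with its far end (row 178) plain. The neighbour at (405,325) shows its own hole, so it is a decoy. I'll grasp 14 mm off centre, toward the plain end.

Call:
drive_tool:
  plan:
    - [0,0,0.01,0.22,-0.155,-0.3,-1]
    - [0,0,0.01,0.22,-0.155,-0.6,-1]
    - [0,0,0.01,0.22,-0.155,-0.9,-1]
    - [0,0,0.01,0.22,-0.155,-0.9,-1]
    - [0,0,0.01,0.22,-0.155,-0.9,-1]

```text
clock: 3.02
ee_pos: [0.5228, -0.1845, 0.0921]
ee_rot: [-180.0, -0.0, 62.2]
contact_force: [0.1, 0.3, 0.9]
width: 0.998
gripper_force: 0.0
```

```bash
python3 w.py w2.png
```

```text
[-14.8  30.5  36.5 114.3 -26.2  43.3   9.6] [ 0.5539 -0.1239  0.2341] [ 0.5236 -0.1851  0.0932]
block [[512.0, 233.0], [613.0, 197.0], [663.0, 336.0], [562.0, 372.0]] [ 0.6423 -0.2651] [0.052 0.089 0.057 0.09 ] 87.7
block [[280.0, 342.0], [284.0, 205.0], [361.0, 207.0], [357.0, 344.0]] [ 0.5189 -0.1933] [0.077 0.038 0.077 0.042] -117.8
```

View pics/w2.png

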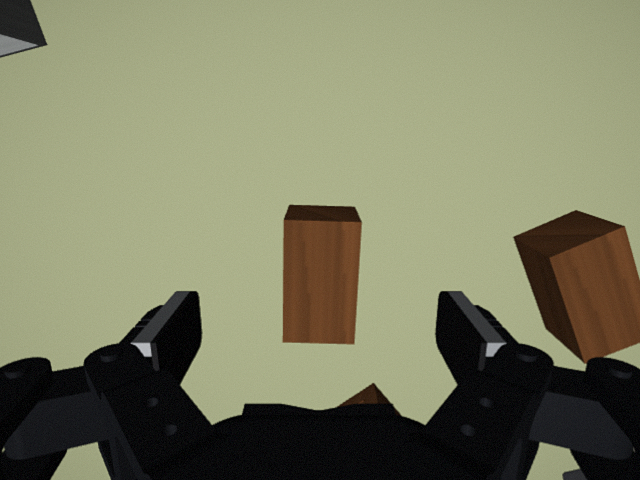

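The wrist view shows the foot centred between the pads at px (320,281) and square to within 1°. Descending and gripping.

Call:
drive_tool:
  plan:
    - [0,0,0,0,0,-0.2,-1]
    - [0,0,0,0,0,-0.35,-1]
    - [0,0,0,0,0,-0.43,-1]
    - [0,0,0,0,0,-0.43,-1]
    - [0,0,0,0,0,-0.43,0.5]
    - [0,0,0,0,0,-0.43,1]
    - [0,0,0,0,0,-0.43,1]
    - [0,0,0,0,0,-0.43,1]
    - [0,0,0,0,0,-0.43,1]
    - [0,0,0,0,0,-0.43,1]
    - [0,0,0,0,0,-0.43,1]

```text
clock: 4.45
ee_pos: [0.5229, -0.1859, 0.0064]
ee_rot: [179.9, -0.0, 62.1]
contact_force: [-1.1, 0.7, 6.8]
width: 0.459
gripper_force: 61.0
```

Call:
drive_tool:
  plan:
    - [0,0,0,0,0,0.2,1]
    - [0,0,0,0,0,0.5,1]
    - [0,0,0,0,0,1,1]
    - [0,0,0,0,0,1,1]
    - [0,0,0,0,0,1,1]

```text
clock: 5.08
ee_pos: [0.5237, -0.1864, 0.2084]
ee_rot: [179.7, -0.2, 62.1]
contact_force: [-0.8, 1.2, -1.6]
width: 0.458
gripper_force: 60.7
```

Call:
drive_tool:
  plan:
    - [0,0,0.155,0,1,0.75,1]
    - [0,0,0.155,0,1,0.75,1]
    - [0,0,0.155,0,1,0.75,1]
    - [0,0,0.155,0,1,0.75,1]
    - [0,0,0.155,0,1,0.75,1]

```text
clock: 5.7
ee_pos: [0.5229, 0.0196, 0.3565]
ee_rot: [179.9, -0.1, 90.5]
contact_force: [-0.1, 0.4, -0.7]
width: 0.464
gripper_force: 60.9
```

Call:
drive_tool:
  plan:
    - [0,0,0,0.1,1,0,1]
    - [0,0,0,0.1,1,0,1]
    - [0.06,0,0,0.1,1,0,1]
    - [0.12,0,0,0.1,1,0,1]
    - [0.17,0,0,0.1,1,0,1]
    - [0.22,0,0,0.1,1,0,1]
    - [0.27,0,0,0.1,1,0,1]
    - [0.32,0,0,0.1,1,0,1]
    - [0.32,0,0,0.1,1,0,1]

```text
clock: 6.82
ee_pos: [0.5417, 0.2111, 0.3508]
ee_rot: [-179.2, -57.4, 89.0]
contact_force: [-0.5, 0.8, -0.5]
width: 0.461
gripper_force: 60.8
```

```bash
python3 -c "
from h import *
print(ctrl.observe()['qpos'].round(1))"
```

```text
[-22.4  18.3  27.9 110.3 -68.1  78.8  35.5]
```

Call:
drive_tool:
  plan:
    - [0.05,0,0,0,0,0,1]
    - [0.1,0,0,0,0,0,1]
    - [0.14,0,0,0,0,0,1]
    - [0.18,0,0,0,0,0,1]
    - [0.18,0,0,0,0,0,1]
    - [0.18,0,0,0,0,0,1]

```text
clock: 7.58
ee_pos: [0.5427, 0.2126, 0.3543]
ee_rot: [-105.9, -89.9, 15.8]
contact_force: [0.2, -0.4, -0.8]
width: 0.458
gripper_force: 60.8
```

```bash
python3 -c "
from h import *
from scipy.spatial.transform import Rotation as R
o=ctrl.observe();print(o['qpos'].round(1),o['ee_rot']);print(R.from_euler('xyz',o['ee_rot'],degrees=True).as_matrix().round(3))"
```

```text
[ 27.5  34.9 -28.3 112.5 -77.7  79.4  52.3] [-105.91827527  -89.86057791   15.79443632]
[[ 0.002  1.     0.002]
 [ 0.001 -0.002  1.   ]
 [ 1.    -0.002 -0.001]]
```

Call:
drive_tool:
  plan:
    - [0,0,0,0.01,0.15,-0.25,1]
    - [0,0,0,0.01,0.15,-0.5,1]
    - [0,0,0,0.01,0.15,-0.75,1]
    - [0,0,0,0.01,0.15,-1,1]
    - [0,0,0,0.01,0.15,-1,1]
    - [0,0,0,0.01,0.15,-1,1]

```text
clock: 8.32
ee_pos: [0.5443, 0.2455, 0.1567]
ee_rot: [132.7, -89.8, 137.5]
contact_force: [1.0, 0.2, 0.1]
width: 0.46
gripper_force: 60.8
```

```bash
cat > p.py <<'E'
from h import *
import pickle
from scipy.spatial.transform import Rotation as R
o=ctrl.observe();print(o['qpos'].round(1),o['ee_pos'].round(4));print(R.from_euler('xyz',o['ee_rot'],degrees=True).as_matrix().round(3))
c=pickle.load(open("top1.pkl","rb"))
hsv=cv2.cvtColor(c["image"],cv2.COLOR_RGB2HSV)
def rect(m,roi,z,amin=20):
    x0,y0,x1,y1=roi;mm=np.zeros_like(m);mm[y0:y1,x0:x1]=m[y0:y1,x0:x1]
    ks=cv2.findContours(mm,cv2.RETR_EXTERNAL,cv2.CHAIN_APPROX_NONE)[0];k=max(ks,key=cv2.contourArea)
    r=cv2.minAreaRect(k);b=cv2.boxPoints(r);P=np.array([onplane(c,u,v,z)[:2] for u,v in b])
    e=np.diff(np.vstack([P,P[:1]]),axis=0)
    print(np.array(r[0]).round(1),P.mean(0).round(4),np.linalg.norm(e,axis=1).round(3),np.degrees(np.arctan2(e[:,1],e[:,0])).round(1))
S=hsv[:,:,1];V=hsv[:,:,2]
roi=(200,230,242,272)
rect(((S<42)).astype(np.uint8),roi,.022);rect((V<50).astype(np.uint8),(213,242,230,260),.042)
panel=((hsv[:,:,0]>32)&(S>44)).astype(np.uint8)
t=vision.capture("top");save(t,"t2.png",(140,180,300,320),4);pickle.dump(t,open("top2.pkl","wb"))
c=t;hsv=cv2.cvtColor(c["image"],cv2.COLOR_RGB2HSV)
m=cv2.inRange(hsv,(0,90,20),(16,255,255))
z=o['ee_pos'][2]+.022;rect(m,(190,200,260,290),z)
E
python3 p.py
```

```text
[ 24.6  56.4 -28.7 111.4 -75.1  69.8  70. ] [0.5443 0.2455 0.1567]
[[-0.002  1.    -0.003]
 [ 0.002  0.003  1.   ]
 [ 1.     0.002 -0.002]]
[221.  250.5] [0.5487 0.2328] [0.064 0.061 0.063 0.061] [ -88.9 -177.6   91.2    2.8]
[220.5 250.5] [0.5459 0.2304] [0.013 0.013 0.013 0.013] [ -88.9 -177.5   91.1    2.6]
[212.5 243.5] [0.5435 0.2255] [0.049 0.04  0.049 0.04 ] [ -89.  -177.4   91.1    2.9]
```

View pics/t2.png

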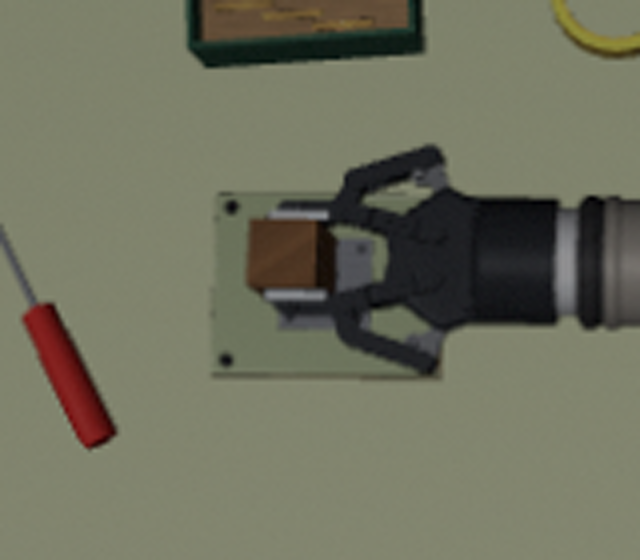

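The top view shows the foot upright at crop (284,255), a little toward -x,-y of the flange. I'm refining the stud centre from the four panel screws, and the foot from its lit top face only.

```bash
cat > q.py <<'E'
from h import *
import pickle
c=pickle.load(open("top1.pkl","rb"));t=pickle.load(open("top2.pkl","rb"))
g=cv2.cvtColor(c["image"],cv2.COLOR_RGB2GRAY).astype(float)
H=[]
for x,y in((90,84),(332,86),(328,277),(83,275)):
    u0,v0=int(x/5+180),int(y/5+215);w=g[v0-3:v0+4,u0-3:u0+4];w=np.clip(np.median(w)-8-w,0,None)
    V,U=np.mgrid[v0-3:v0+4,u0-3:u0+4];H.append(onplane(c,(U*w).sum()/w.sum(),(V*w).sum()/w.sum(),.019)[:2])
H=np.array(H);print(H.round(4),"ctr",H.mean(0).round(4))
for i,j,b in((0,1,-90),(3,2,-90),(3,0,0),(2,1,0)):
    d=H[j]-H[i];print(np.degrees(np.arctan2(d[1],d[0]))-b)
V=cv2.cvtColor(t["image"],cv2.COLOR_RGB2HSV)[:,:,2]
print(V[243,198:228],V[230:258,208])
E
python3 q.py
```

```text
[[0.5997 0.2987]
 [0.6005 0.1691]
 [0.4992 0.1679]
 [0.4968 0.2969]] ctr [0.549  0.2332]
0.331679816972823
1.0740429580546476
1.0505086705960403
0.7109862825755988
[114 113 113  96  81  77  77  79  79  81  83  84  83  81  79  76  75  77
  76  75  76  25  23  24  26  31  70  86  86  85] [112 112 119 130 108  72  75  73  73  76  77  79  80  83  83  81  77  74
  76  76  76  69  86 139 121  65  71  97]
```

Call:
drive_tool:
  plan:
    - [0,0,0.0035,0.0235,0.007,0,1]
    - [0,0,0.0035,0.0235,0.007,-0.15,1]
    - [0,0,0.0035,0.0235,0.007,-0.29,1]
    - [0,0,0.0035,0.0235,0.007,-0.29,1]
    - [0,0,0.0035,0.0235,0.007,-0.29,1]

```text
clock: 9.0
ee_pos: [0.5494, 0.2458, 0.0991]
ee_rot: [73.3, -89.9, -162.7]
contact_force: [-0.2, 0.1, -1.9]
width: 0.459
gripper_force: 60.8
```

```bash
python3 - <<'E'
from h import *
from scipy.spatial.transform import Rotation as R
o=ctrl.observe();print(o['qpos'].round(1),o['ee_pos'].round(4));print(R.from_euler('xyz',o['ee_rot'],degrees=True).as_matrix().round(3))
t=vision.capture("top");s=vision.capture("side")
a=cv2.resize(t["image"][225:280,195:260,::-1],(400,340),interpolation=cv2.INTER_CUBIC)
b=cv2.resize(s["image"][150:250,180:300,::-1],(400,340),interpolation=cv2.INTER_CUBIC)
cv2.imwrite("pics/ts3.png",np.hstack([a,b]))
V=cv2.cvtColor(t["image"],cv2.COLOR_RGB2HSV)[:,:,2]
print(V[246,203:229],V[234:262,214])
E
```

```text
[ 23.6  62.9 -27.3 108.2 -73.3  69.4  72.9] [0.5494 0.2458 0.0991]
[[-0.002  1.    -0.011]
 [-0.001  0.011  1.   ]
 [ 1.     0.002  0.001]]
[112 113 112  92  78  78  80  81  82  83  82  77  72  74  76  74  75  77
  78  74  34  25  23  24  47  85] [ 84 129 106  73  72  74  76  76  76  81  83  82  77  74  76  75  76  78
  69  84 136 116  39  36  49  75  86  82]
```

View pics/ts3.png

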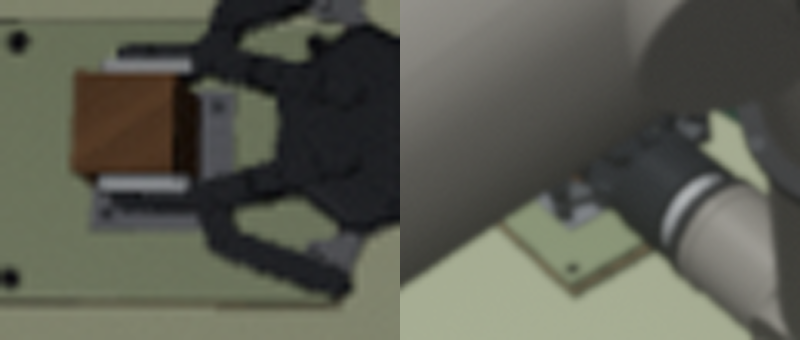

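The top crop shows the foot upright over the flange (top face at about px (135,122)); the side crop is blocked by the arm. The forces are near zero, so I'm going down in steps.

Call:
drive_tool:
  plan:
    - [0,0,0,-0.001,0.004,-0.03,1]
    - [0,0,0,-0.001,0.004,-0.05,1]
    - [0,0,0,-0.001,0.004,-0.07,1]
    - [0,0,0,-0.001,0.004,-0.07,1]

```text
clock: 9.6
ee_pos: [0.5484, 0.2465, 0.0828]
ee_rot: [-61.0, -90.0, -28.3]
contact_force: [0.5, -0.6, -1.9]
width: 0.457
gripper_force: 60.8
```

Call:
drive_tool:
  plan:
    - [0,0,0,0,0,-0.015,1]
    - [0,0,0,0,0,-0.03,1]
    - [0,0,0,0,0,-0.04,1]
    - [0,0,0,0,0,-0.04,1]

```text
clock: 10.1
ee_pos: [0.5485, 0.2465, 0.0751]
ee_rot: [82.3, -90.0, -171.7]
contact_force: [-0.7, 0.7, -0.9]
width: 0.459
gripper_force: 60.8
```

Call:
drive_tool:
  plan:
    - [0,0,0,0,0,-0.01,1]
    - [0,0,0,0,0,-0.02,1]
    - [0,0,0,0,0,-0.025,1]
    - [0,0,0,0,0,-0.025,1]

```text
clock: 10.6
ee_pos: [0.5485, 0.2465, 0.0721]
ee_rot: [25.4, -89.8, -114.7]
contact_force: [-2.0, -3.5, 6.8]
width: 0.461
gripper_force: 61.5
```

Call:
drive_tool:
  plan:
    - [0,0,0,0,0,-0.005,1]
    - [0,0,0,0,0,-0.01,1]
    - [0,0,0,0,0,-0.01,1]
    - [0,0,0,0,0,-0.01,1]

```text
clock: 11.1
ee_pos: [0.5484, 0.2465, 0.0721]
ee_rot: [21.2, -89.5, -110.5]
contact_force: [-3.5, -7.2, 13.7]
width: 0.458
gripper_force: 62.1
```

```bash
python3 - <<'E'
from h import *
from scipy.spatial.transform import Rotation as R
o=ctrl.observe();print(o['ee_pos'].round(4),o['contact_force'].round(1),o['moment'].round(2));print(R.from_euler('xyz',o['ee_rot'],degrees=True).as_matrix().round(3))
t=vision.capture("top")
V=cv2.cvtColor(t["image"],cv2.COLOR_RGB2HSV)[:,:,2]
print(V[246,203:229],V[234:262,216])
E=np.array(t["extrinsics"])
for u,v in((212,241),(216,245),(220,249),(214,247),(218,243)): print(bydepth(t,u,v).round(4))
hs=cv2.cvtColor(t["image"],cv2.COLOR_RGB2HSV);print([bydepth(t,u,v)[2].round(4) for u,v in((192,260),(150,250),(160,240))])
E
```

```text
[0.5484 0.2465 0.0721] [-3.5 -7.2 13.7] [ 1.4  -0.06  0.57]
[[-0.003  1.    -0.012]
 [-0.008  0.012  1.   ]
 [ 1.     0.003  0.008]]
[112 112 112 112 113  91  76  74  76  77  78  80  82  83  82  79  76  73
  74  74  72  59  26  24  25  34] [ 98  36  73 127 104  71  72  74  74  76  77  80  83  81  75  74  74  75
  77  73  65  93 129  96  37  33  59  82]
[0.5625 0.2439 0.0922]
[0.5524 0.233  0.0942]
[0.5423 0.2221 0.0964]
[0.5471 0.2374 0.0958]
[0.5569 0.2274 0.0985]
[np.float64(-0.0), np.float64(0.0026), np.float64(0.0049)]
```

```bash
python3 - <<'E'
from h import *
def z(t,roi):
    return np.median([bydepth(t,u,v)[2] for v in range(roi[1],roi[3]) for u in range(roi[0],roi[2]) if t["depth"][v,u]>0])
for _ in range(3):
    t=vision.capture("top")
    print([round(float(z(t,r)),4) for r in((210,241,223,252),(196,240,205,262),(170,290,190,310),(215,265,225,272))])
E
```

```text
[0.0931, 0.02, 0.0013, 0.0201]
[0.0928, 0.0198, 0.0013, 0.02]
[0.0932, 0.0199, 0.0012, 0.0202]
```

The top face is at 0.0921 m, measured against the panel reading, and home is 0.092, so the foot is fully home. Lifting off.

Call:
drive_tool:
  plan:
    - [0,0,0,0,0,0.03,1]
    - [0,0,0,0,0,0.08,1]
    - [0,0,0,0,0,0.14,1]
    - [0,0,0,0,0,0.3,1]
    - [0,0,0,0,0,0.6,1]
    - [0,0,0,0,0,1,1]
    - [0,0,0,0,0,1,1]
    - [0,0,0,0,0,1,1]

```text
clock: 12.3
ee_pos: [0.5484, 0.2465, 0.2692]
ee_rot: [112.9, -89.8, 157.7]
contact_force: [0.9, 0.3, -1.2]
width: 0.459
gripper_force: 60.8
```

Call:
drive_tool:
  plan:
    - [0,0,0,0,0,0.3,1]
    - [0,0,0,0,0,0.3,1]
    - [0,0,0,0,0,0.3,1]

```text
clock: 12.68
ee_pos: [0.5483, 0.2462, 0.3264]
ee_rot: [-119.8, -89.9, 30.4]
contact_force: [0.1, 0.1, -1.3]
width: 0.457
gripper_force: 60.9
```

```bash
cat > s.py <<'E'
from h import *
from scipy.spatial.transform import Rotation as R
o=ctrl.observe();print(o['qpos'].round(1),o['ee_pos'].round(4));print(R.from_euler('xyz',o['ee_rot'],degrees=True).as_matrix().round(3))
E
python3 s.py
```

```text
[ 29.6  40.  -36.1 112.  -76.3  72.2  53.7] [0.5483 0.2462 0.3264]
[[ 0.001  1.    -0.011]
 [ 0.001  0.011  1.   ]
 [ 1.    -0.002 -0.001]]
```

Call:
drive_tool:
  plan:
    - [0,0.05,0,0,0,0,1]
    - [0,0.1,0,0,0,0,1]
    - [0,0.1,0,0,0,0,1]

```text
clock: 13.05
ee_pos: [0.5482, 0.2463, 0.3262]
ee_rot: [-89.4, -71.9, 0.0]
contact_force: [-0.0, 0.5, -1.6]
width: 0.455
gripper_force: 60.8
```

```bash
python3 s.py
```

```text
[ 29.1  40.  -35.5 112.  -76.6  72.7  36. ] [0.5482 0.2463 0.3262]
[[ 0.31   0.951 -0.01 ]
 [ 0.     0.011  1.   ]
 [ 0.951 -0.31   0.003]]
```

Call:
drive_tool:
  plan:
    - [0,0.05,0,0,0,0,1]
    - [0,0.1,0,0,0,0,1]
    - [0,0.15,0,0,0,0,1]
    - [0,0.2,0,0,0,0,1]
    - [0,0.25,0,0,0,0,1]
    - [0,0.3,0,0,0,0,1]
    - [0,0.35,0,0,0,0,1]
    - [0,0.4,0,0,0,0,1]
    - [0,0.45,0,0,0,0,1]
    - [0,0.5,0,0,0,0,1]
    - [0,0.55,0,0,0,0,1]
    - [0,0.6,0,0,0,0,1]
    - [0,0.65,0,0,0,0,1]
    - [0,0.7,0,0,0,0,1]
    - [0,0.75,0,0,0,0,1]
    - [0,0.8,0,0,0,0,1]
    - [0,0.85,0,0,0,0,1]
    - [0,0.9,0,0,0,0,1]
    - [0,0.9,0,0,0,0,1]
    - [0,0.9,0,0,0,0,1]

```text
clock: 15.55
ee_pos: [0.5485, 0.2465, 0.3277]
ee_rot: [-89.0, 89.8, 0.4]
contact_force: [-0.7, 0.4, -1.2]
width: 0.459
gripper_force: 60.8
```

```bash
python3 s.py; python3 - <<'E'
from h import *
t=vision.capture("top");s=vision.capture("side")
a=cv2.resize(t["image"][215:275,170:240,::-1],(400,340),interpolation=cv2.INTER_CUBIC)
b=cv2.resize(s["image"][20:260,120:400,::-1],(400,340),interpolation=cv2.INTER_CUBIC)
cv2.imwrite("pics/end.png",np.hstack([a,b]))
E
```

```text
[  29.6   39.4  -35.9  112.9  -77.7   71.7 -125.1] [0.5485 0.2465 0.3277]
[[ 0.004 -1.     0.011]
 [ 0.     0.011  1.   ]
 [-1.    -0.004  0.   ]]
```

View pics/end.png

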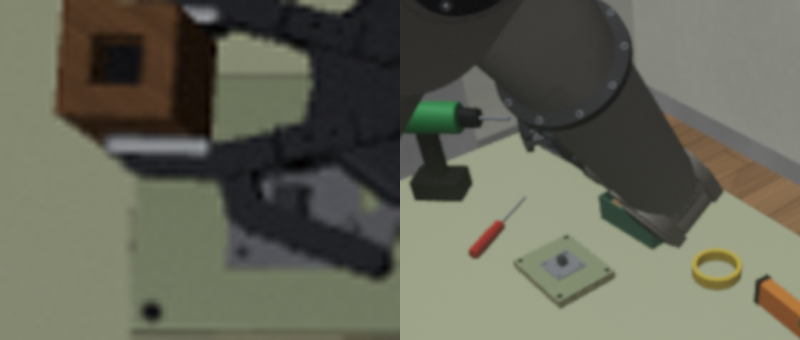

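The top crop shows the hole facing up at px (118,60), with the foot held straight. The side crop shows the stud clear at (562,258). The lower end is about 0.30 m up, so I'm handing the job in.

```bash
python3 -c "
from bench import ctrl
print(ctrl.close_job())"
```

```text
the job is handed in; nothing more can be done
None
```

The foot was pushed fully home on the stud, taken off and turned over, and the job was handed in at about 16 s with the gripper holding it upright, hole up, lower end about 30 cm above the bench.

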